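# Load a blank on the index table and turn it round to the belt

### The job

Take the long rectangular steel blank from the wooden rest and load it in the empty nest on the near side of the rotary table: tip it, hook one short end under the jaw's lip next to the hub, and gently lower the other end flat inside the outer stop. Then let go of it and, by its black handle, turn the table a quarter turn clockwise (seen from above) until it clicks into the next detent, so that the blank faces the grinding belt's wheel, and let go. Leave the other things where they are.

Things in the scene. Friction and masses are not known exactly. Their poses are not given: they have to be found in the camera images.
- blank: The long blank: a bare steel plate 80 x 46 x 8 mm (its x, y, z), 0.23 kg within 20 percent, lying flat with its x axis along a wooden rest among two other blanks of other shapes. Origin: centre of its underside. The two ends are alike.
- rest: Fixed wooden rest, a bar 280 mm long (its x) and 30 mm wide, its top 34 mm above the bench, on two cross feet 70 mm wide and 8 mm thick centred 120 mm either side of the middle. The blanks lie on it, in any order, overhanging it by about 8 mm on either side, so fingers can straddle the bar. Origin: centre of its underside.
- nest (a point): Empty nest, at the start on the robot's side of the rotary table. Point: on top of its bed, mid-bay; the centre of the blank's underside comes here. Axes turn with the table: x to the hub, z up. The bed, 34 mm wide, stands 24 mm above the disc; the blank overhangs it by 6 mm each side. Bay: 84 mm long. An equal nest beyond the hub holds a finished blank, fixed.
- lip (a point): Jaw at the nest's hub end. Point: middle of the lower front edge of its lip, 33 mm from nest towards the hub and 12.5 mm above the bed; axes as nest. The lip is 66 mm wide and 8 mm thick; the jaw's wall stands 9 mm behind this edge. Below the lip, cheeks 54 mm apart guide the blank's sides, from 4 mm in front of the edge to the wall.
- stop (a point): Stop at the nest's outer end. Point: middle of the top edge of its inner face, 42 mm from nest away from the hub; axes as nest. 6 mm high above the bed, 34 mm wide, 8 mm thick. It keeps the blank from being slid in flat: the hub end goes in low under the lip with the outer end raised some 10 to 15 degrees, then the outer end is lowered inside the stop.
- turntable (a joint): Angle of the rotary table (rad), 0 at the start, growing clockwise seen from above. Detents at 0 and every quarter turn (1.571): a sprung roller drops between two dowel pins on the rim and pulls the table true from within about 0.04 rad. Climbing out of or into a detent takes about 7 to 8 N at the handle, turning between them about 1 N.
- handle (a point): Black upright turning handle on the disc, 24 mm in diameter, 115 mm from the table's axis, a quarter turn behind the empty nest (in the nest's axes towards -y). Its top is at this point; its black part reaches 40 mm down, to 13 mm above the disc (which is 53 mm below this point).
- hub (a point): Axis of the rotary table, on top of the hub (44 mm across). Steel disc 290 mm across, its top 28 mm below this point and 75 mm above the bench. The belt's contact wheel (100 mm across, bottom 108 mm above the bench) stands just outside the disc, a quarter turn clockwise from the empty nest.
- round_blank: Bystander: round steel blank, 46 mm across, 10 mm thick, on the rest. Origin: centre of its underside.
- short_blank: Bystander: square steel blank 46 x 46 x 8 mm on the rest. Origin: centre of its underside.
- loupe: Bystander: black loupe, 34 mm across, 36 mm tall, upright. Origin: centre of its underside.
- oil: Bystander: white bottle with a cap, 48 mm across, 130 mm tall. Origin: centre of its underside.
- brush: Bystander: bench brush lying on the bench.
- screwdriver: Bystander: screwdriver lying on the bench.
- caliper: Bystander: caliper, 190 mm long, lying flat on the bench.
Not all that is in view belongs to the job. Leave any pink look-alike of the blank alone.

How it is judged:
On the way:
1. the blank lies flat in the nest, hooked under the lip and let go, with the table still at its loading detent (x of blank in the frame of nest between -0.0045 and 0.0045 m and y of blank in the frame of nest between -0.0065 and 0.0065 m and z of blank in the frame of nest between -0.003 and 0.003 m and angle between the z axis of blank and the z axis of nest, either way round below 0.04 rad and angle between the x axis of blank and the x axis of nest, either way round below 0.12 rad and linear speed of blank below 0.02 m/s and contact force between the fingers and blank below 0.2 N and value of joint turntable between -0.06 and 0.06 rad), for 0.2 s.
At the end, for the whole second after the job is handed in: The blank lies at rest, released, hooked under the lip and flat in the nest: centred within 4.5 mm along, 6.5 mm across and 3 mm in height, level within 0.04 and square within 0.12 rad; the table rests in its detent a quarter turn clockwise, at 1.571 within 0.035 rad (x of blank in the frame of nest between -0.0045 and 0.0045 m and y of blank in the frame of nest between -0.0065 and 0.0065 m and z of blank in the frame of nest between -0.003 and 0.003 m and angle between the z axis of blank and the z axis of nest, either way round below 0.04 rad and angle between the x axis of blank and the x axis of nest, either way round below 0.12 rad and linear speed of blank below 0.02 m/s and contact force between the fingers and blank below 0.2 N and value of joint turntable between 1.5358 and 1.6058 rad and velocity of joint turntable between -0.03 and 0.03 rad/s); the robot touches nothing.
It fails at once if one of the other blanks on the rest is moved by more than 25 mm (distance of any of round_blank, short_blank from where it was at the start of the episode above 0.025 m).
It fails at once if the loupe, bottle, brush, screwdriver or caliper is moved by more than 25 mm (distance of any of loupe, oil, brush, screwdriver, caliper from where it was at the start of the episode above 0.025 m).
It fails at once if the blank is dropped or flung into the nest (faster than 0.25 m/s within 15 mm of its place) (distance between blank and nest below 0.015 m and linear speed of blank above 0.25 m/s).
It also fails if it takes over 61 s, if anything falls off the work surface, if the arm or the gripper's body presses on something with over 40 N, if the wrist force passes 120 N, or if a joint passes its speed limit or range.

### The arm

A 6-joint arm with a two-finger parallel gripper is mounted at the origin on the work surface. World frame = base frame: x ahead of the robot, y to its left, z up, the work surface at z = 0. Lengths are in m, angles in rad, forces in N, time in s.
With the tool pointing down it reaches from about 0.35 to 0.975 m from the base axis. Payload 4.9 kg.
Tool frame: the origin (TCP) lies at the very end of the fingers, on their centre line; the grasp point (between the pads) lies 19 mm behind it (pinch_z is the distance from the TCP to the grasp point, in m); z points along the fingers, y is the line along which they close (so a half turn about z gives the same grasp; the last joint's range is limited). The gripper opens to 85 mm and grips with 20 to 120 N. Pads are 22 mm wide; open, the fingers measure 114 mm over their backs; the gripper's body (76 mm by 85 mm) begins 54 mm behind the grasp point. The pads swing forward as they close: fully open they stand 13 mm farther back than shut.
Start: joints at [-1.446, 0.053, 1.613, -0, 1.476, -0.119], TCP at [0.151, -0.606, 0.231] pointing down, gripper open.
Joint ranges: [-3.01, 3.01], [-1.01, 2.22], [0.06, 2.58], [-1.02, 4.17], [0.09, 2.62], [-3.14, 3.14]. Speed limits (rad/s): [2.57, 2.57, 3.14, 3.14, 3.14, 3.14].

### API

Orientations are given as a unit quaternion [w, x, y, z].
In Python, from plant import * gives the robot as it stands. The module is installed in compiled form; this text tells all that it offers.
- The arm moves only by the tool play_rows, never from a script. Its arguments are lists of equal length, an entry for each row: "linear": the shift along the world's x, y, z in m, a list of three; "turn": the turn about the world's z in degrees. A call has 1 to 8 rows; each row shifts and turns the commanded pose from where the row before left it; what a row does not reach is not made up. A row lasts 1/8 s, in which the tool goes at most 62.5 mm and 10.7 degrees, less where a joint would pass 70% of its speed; a pose out of reach is approached as far as the arm can. A call is refused whole if a number of a shift passes 0.0625 or a number of a turn 10.7, either way. A call with a gripper value outside its range is refused whole. "hand" is the finger opening in m, from 0 to 0.0854, set as the call begins (left out, the last holds). The fingers move at their own pace and stop on an object; the grip force is fixed at half the most. Time passes only in rows, so rows that do not move let the fingers close. It gives the time, the measured TCP pose, the force, the opening and the grip force at its end, in the units of the state.
- state(): the state, without advancing time (a new reading comes with each control period).
- grab_frame(name): name is "scene" or "top" or "wrist"; returns the picture (420x560x3 uint8, red, green, blue); there is no depth.
- camera_info(name): a dict with "camera_matrix" (3x3 intrinsics, pixels), "origin" and "attitude" of the camera in the world; the wrist camera has in their place "mount" (4x4, takes a point from camera to tool coordinates, whose origin is the TCP and whose axes are the flange's). Camera axes: x right, y down, z forward; pixel columns grow to the right and rows downward; lengths in m; the calibration is good to about 2 mm. A picture is of the moment at which its call begins: read the wrist's pose just before it. camera_info takes no time and is no camera call.
- job_done(): hands the job in; it is judged then, once.
Trained networks look in the newest picture that a camera, given by its name, has taken for a name from the list of things; names that differ only in an ending like _2 or _b are one class to them, and where a whole thing is asked for, a point or a joint stands for the part that bears it (a point fixed in the world has none). Each returns a list of dicts, best first, with "p" (0 to 1); they miss things now and then, are a little off and sometimes report something else, mostly with a low value. They report only what shows in the picture. A call takes as long as a camera call. They do not tell look-alikes from the thing itself.
- trace(camera, thing): "region" (420x560 bool, what is visible of it) and "location" ([column, row] in pixels, amid what is visible of it).
The state is a dict: "time": time; "joint_pos": joint angles; "joint_vel": joint speeds; "joint_efforts": joint torques, N m; "tool_pos": TCP position; "tool_rot": TCP orientation; "contact_force": force on the tool from outside, world axes, zero at the start; "ft_torque": the same for the moment, N m; "gripper_width": opening from 0.0 (shut) to 1.0 (fully open); "grasp_force": force on a finger pad.
Only numpy, scipy, OpenCV 4.12 (cv2) and the standard library are available. Lean on these libraries where they do the work, as an engineer would, in place of code of your own. Each camera call takes 0.05 s, during which the arm holds its last target. There are 200 camera calls.

## Working session

There is one attempt and no reset: what is moved stays moved. The work goes in short steps, Python scripts to look and compute and a tool call to move; the robot and the scene stay as the last step left them, time stands still between calls to the robot, and variables do not carry over. Pictures are saved under pics/ and viewed, at most 10 in all, crops included, and the job is handed in when it is done.

Besides the shell and the picture viewer there is one more tool, called after "Emit:" by a JSON object that holds its "fn" and its "kwargs", one argument or row to a line. play_rows: Moves the arm, as the interface text tells. Its arguments: {"type":"object","properties":{"linear":{"type":"array","items":{"type":"array","items":{"type":"number"}}},"turn":{"type":"array","items":{"type":"number"}},"hand":{"type":"number"}},"required":["linear","turn"]}

```bash
mkdir -p pics
cat > h.py <<'E'
from plant import *
import numpy as np, cv2
def save(cam,name):
    im=grab_frame(cam); cv2.imwrite('pics/'+name,cv2.cvtColor(im,cv2.COLOR_RGB2BGR)); return im
from scipy.spatial.transform import Rotation as R
def rot(q):
    q=np.array(q,float)
    if q.shape==(3,3): return q
    return R.from_quat([q[1],q[2],q[3],q[0]]).as_matrix()
def campose(cam,st=None):
    c=camera_info(cam); K=np.array(c['camera_matrix'])
    if 'mount' in c:
        st=st or state(); T=np.eye(4); T[:3,:3]=rot(st['tool_rot']); T[:3,3]=st['tool_pos']
        M=T@np.array(c['mount']); return K,M[:3,:3],M[:3,3]
    return K,rot(c['attitude']),np.array(c['origin'])
def onz(cam,px,z,st=None):
    K,Rm,o=campose(cam,st); px=np.atleast_2d(np.array(px,float))
    d=(Rm@np.linalg.inv(K)@np.c_[px,np.ones(len(px))].T).T
    return o+d*((z-o[2])/d[:,2])[:,None]
def proj(cam,P,st=None):
    K,Rm,o=campose(cam,st); p=(K@Rm.T@(np.atleast_2d(P)-o).T).T
    return p[:,:2]/p[:,2:]
E
python3 - <<'E'
from h import *
s=state(); print({k:np.round(v,3) for k,v in s.items()})
a=save('scene','s0.png')
for c in('scene','top','wrist'): print(c,camera_info(c))
b=save('top','t0.png')
for t,z in dict(blank=.042,rest=.034,nest=.099,lip=.12,stop=.105,handle=.128,hub=.103,round_blank=.044,short_blank=.042,loupe=.036,oil=.13).items():
    for r in trace('top',t)[:3]:
        print(t,round(r['p'],2),np.round(r['location']),np.round(onz('top',r['location'],z)[0],3), r['region'].sum(), np.round(cv2.minAreaRect(np.argwhere(r['region'])[:,::-1].astype(np.float32))[2],1))
E
```

```text
{'time': np.float64(0.0), 'joint_pos': array([-1.446,  0.053,  1.614,  0.   ,  1.476, -0.119]), 'joint_vel': array([-0.001,  0.001,  0.001,  0.   , -0.   ,  0.   ]), 'joint_efforts': array([ 3.0000e-03, -3.9368e+01, -3.7017e+01,  0.0000e+00,  7.0000e-03,
       -0.0000e+00]), 'tool_pos': array([ 0.151, -0.606,  0.23 ]), 'tool_rot': array([-0.001,  0.993,  0.122,  0.   ]), 'contact_force': array([ 0.792,  0.143, -0.16 ]), 'ft_torque': array([ 0.019, -0.056,  0.003]), 'grasp_force': np.float64(0.0), 'gripper_width': np.float64(1.0)}
scene {'camera_matrix': array([[473.2554625 ,   0.        , 284.55750221],
       [  0.        , 473.2554625 , 215.87353   ],
       [  0.        ,   0.        ,   1.        ]]), 'origin': array([ 1.11868629, -0.60777928,  1.03471232]), 'attitude': array([-0.31308581,  0.84397215,  0.41097191, -0.14418867])}
top {'camera_matrix': array([[421.29642457,   0.        , 276.36242258],
       [  0.        , 421.29642457, 212.12656889],
       [  0.        ,   0.        ,   1.        ]]), 'origin': array([ 0.29985263, -0.11226872,  1.33942141]), 'attitude': array(
[... 693 characters left out ...]

blank 0.6 [411. 204.] [ 0.506 -0.513  0.042] 399 78.7
rest 0.96 [361. 198.] [ 0.527 -0.359  0.034] 614 84.5
nest 0.7 [234. 173.] [0.592 0.031 0.099] 6707 26.6
lip 0.71 [233. 176.] [0.578 0.033 0.12 ] 6866 45.0
lip 0.34 [361. 198.] [ 0.514 -0.343  0.12 ] 531 84.1
stop 0.76 [230. 177.] [0.58  0.044 0.105] 6699 18.4
stop 0.33 [343. 142.] [ 0.685 -0.297  0.105] 600 20.2
handle 0.82 [229. 174.] [0.582 0.044 0.128] 6766 26.6
hub 0.87 [235. 175.] [0.587 0.028 0.103] 6787 45.0
round_blank 0.51 [358. 180.] [ 0.581 -0.349  0.044] 178 90.0
short_blank 0.59 [362. 238.] [ 0.402 -0.358  0.042] 234 80.5
loupe 0.56 [298. 248.] [ 0.372 -0.16   0.036] 90 90.0
oil 0.61 [179. 259.] [0.333 0.184 0.13 ] 258 90.0
```

View pics/t0.png

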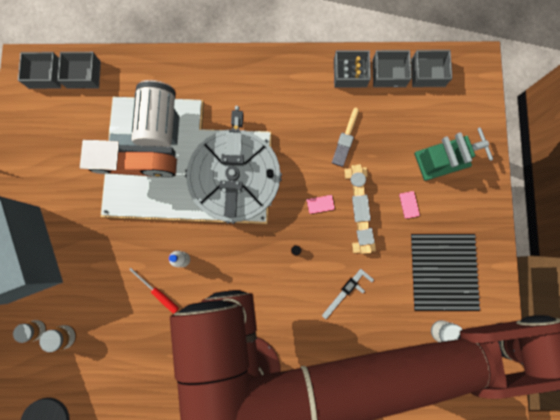

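View pics/s0.png

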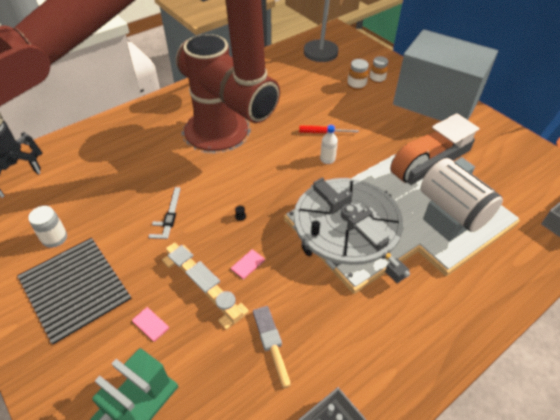

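The picture shows three grey blanks on the rest in the top view: the oblong at (361,207), the round one at (358,180) and the square one at (362,238). The pink plates at (320,205) and (409,205) lie on the bench and are decoys. The oblong grey one on the rest fits the description. The empty nest is at about (232,205), the handle at (270,174) and the hub at (232,174). I'll move over the blank and confirm it in a crop from the wrist camera.

Emit:
{"fn": "play_rows", "kwargs": {
  "linear": [
    [0.048,0.036,0],
    [0.048,0.036,0],
    [0.048,0.036,0],
    [0.048,0.036,0],
    [0.048,0.036,0],
    [0.048,0.036,0],
    [0.048,0.036,0],
    [0,0,0]
  ],
  "turn": [-2,-2,-2,-2,-1,0,0,0]
}}

```text
time: 1.65
tool_pos: [0.4894, -0.3518, 0.2314]
tool_rot: [-0.0, 0.999, 0.046, 0.0]
contact_force: [-1.0, -1.0, 0.2]
gripper_width: 0.999
grasp_force: 0.0
```

```bash
cat > m.py <<'E'
from h import *
def rect(cam,t,z,st,k=0):
    for r in trace(cam,t)[:3]:
        m=r['region']; c=np.argwhere(m)[:,::-1].astype(np.float32)
        P=onz(cam,c,z,st)[:,:2]; b=cv2.minAreaRect((P*1000).astype(np.float32))
        print(t,round(r['p'],2),np.round(r['location']),m.sum(),np.round(b[0],1),np.round(b[1],1),round(b[2],1))
E
python3 - <<'E'
from m import *
st=state(); print(np.round(st['tool_pos'],4),st['tool_rot'])
im=save('wrist','w1.png')
rect('wrist','blank',.042,st); rect('wrist','rest',.034,st); rect('wrist','short_blank',.042,st); rect('wrist','round_blank',.044,st)
E
```

```text
[ 0.4894 -0.3518  0.2314] [-1.80935306e-04  9.98932458e-01  4.61935486e-02  2.60041333e-04]
blank 0.96 [183. 146.] 2967 [ 518.  -244.5] [42.2 74.1] 10.0
blank 0.8 [428. 169.] 2855 [ 516.9 -499.3] [73.1 44. ] 11.1
blank 0.71 [290. 174.] 3208 [ 496.  -356.6] [79.3 45.9] 5.3
rest 0.98 [290. 110.] 4221 [ 496.3 -358. ] [278.6  65. ] 4.8
short_blank 0.93 [290. 256.] 1572 [ 407.5 -367.2] [50.6 45.9] 8.7
short_blank 0.53 [114. 263.] 936 [ 379.3 -167.1] [29.8 54. ] 49.0
round_blank 0.86 [291.  81.] 1871 [ 586.7 -349.2] [44.1 45. ] 47.7
```

View pics/w1.png

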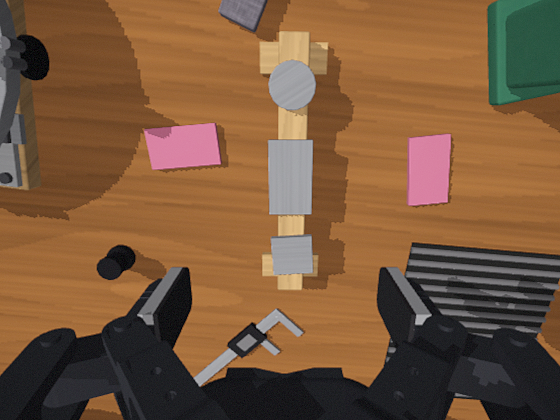

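The wrist picture shows the grey oblong at (290,174) on the bar, measuring 79x46 mm, with the round blank at (291,85), the square one at (291,256), and pink look-alikes at (183,146) and (428,169). I'll confirm with a crop while the arm centres above it.

Emit:
{"fn": "play_rows", "kwargs": {
  "linear": [
    [0.0066,-0.005,-0.05],
    [0,0,-0.03]
  ],
  "turn": [0,0]
}}

```text
time: 2.15
tool_pos: [0.492, -0.3604, 0.1493]
tool_rot: [-0.001, 0.999, 0.042, -0.001]
contact_force: [-0.7, 0.8, -0.2]
gripper_width: 1.003
grasp_force: 0.0
```

Run:
```python
from m import *
st=state(); print(np.round(st['tool_pos'],4))
im=save('wrist','w2.png'); rect('wrist','blank',.042,st)
cv2.imwrite('pics/w2c.png',cv2.resize(cv2.imread('pics/w2.png')[40:300,180:400],None,fx=2,fy=2))
```

```text
[ 0.492  -0.3604  0.1493]
blank 0.9 [281. 197.] 5335 [ 495.7 -356.5] [80.3 46.1] 5.2
```

View pics/w2c.png

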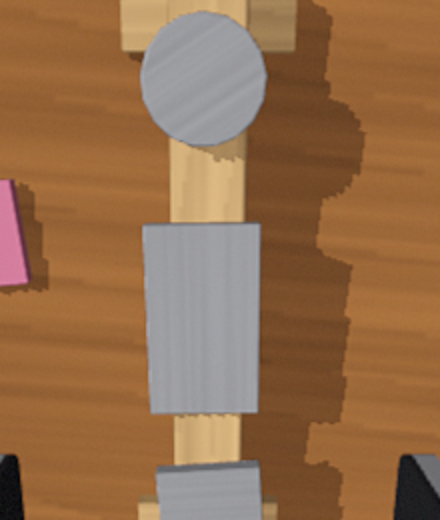

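The crop shows the bare steel oblong on the bar, so that is the target. I'll go down and grip it.

Emit:
{"fn": "play_rows", "kwargs": {
  "linear": [
    [0.004,0.004,-0.02],
    [0,0,-0.045],
    [0,0,-0.04],
    [0,0,-0.02],
    [0,0,-0.007],
    [0,0,0],
    [0,0,0]
  ],
  "turn": [0.3,0,0,0,0,0,0]
}}

```text
time: 3.12
tool_pos: [0.4986, -0.3566, 0.0213]
tool_rot: [0.001, 0.999, 0.046, 0.001]
contact_force: [0.4, -0.5, 0.8]
gripper_width: 0.997
grasp_force: 0.0
```

Emit:
{"fn": "play_rows", "kwargs": {
  "linear": [
    [0,0,0],
    [0,0,0],
    [0,0,0],
    [0,0,0],
    [0,0,0],
    [0,0,0]
  ],
  "turn": [0,0,0,0,0,0],
  "hand": 0.03
}}

```text
time: 3.88
tool_pos: [0.4981, -0.3562, 0.0204]
tool_rot: [0.001, 0.999, 0.046, 0.001]
contact_force: [0.0, -0.8, 5.3]
gripper_width: 0.523
grasp_force: 62.1
```

Gripped: the opening reads about 45 mm and the force 62 N. I'll lift it and go to a vantage point before the table.

Emit:
{"fn": "play_rows", "kwargs": {
  "linear": [
    [0,0,0.02],
    [0,0,0.05],
    [0,0.0,0.06],
    [0,0.01,0.06],
    [-0.01,0.04,0.045],
    [-0.01,0.056,0.015],
    [-0.01,0.056,0],
    [-0.01,0.056,0]
  ],
  "turn": [0,0,0,0,0,0,0,0]
}}

```text
time: 4.88
tool_pos: [0.4563, -0.1355, 0.2695]
tool_rot: [-0.0, 0.999, 0.046, -0.0]
contact_force: [1.0, -0.1, -1.7]
gripper_width: 0.522
grasp_force: 62.1
```

Emit:
{"fn": "play_rows", "kwargs": {
  "linear": [
    [-0.01,0.056,0],
    [-0.008,0.056,0],
    [0,0.05,0],
    [0,0.005,0],
    [0,0,0],
    [0,0,0]
  ],
  "turn": [0,0,0,0,0,0]
}}

```text
time: 5.62
tool_pos: [0.4394, 0.0285, 0.2692]
tool_rot: [0.0, 0.999, 0.045, -0.0]
contact_force: [0.3, -1.5, -2.2]
gripper_width: 0.519
grasp_force: 62.3
```

Run:
```python
from m import *
st=state(); print(np.round(st['tool_pos'],4),st['tool_rot'])
im=save('wrist','w3.png')
for t,z in dict(nest=.099,lip=.1115,stop=.105,handle=.128,hub=.103).items(): rect('wrist',t,z,st)
```

```text
[0.4394 0.0285 0.2692] [ 1.35558258e-04  9.98979960e-01  4.51546252e-02 -2.83928710e-04]
nest 0.57 [287.  69.] 42365 [526.4  34.7] [151.8 278.3] 5.2
lip 0.7 [286.  68.] 42216 [526.   34.4] [145.8 266.6] 5.2
stop 0.95 [287.  69.] 42084 [526.3  34.2] [148.9 272.4] 5.2
handle 0.64 [288.  70.] 42326 [525.5  34.4] [137.8 251.9] 5.2
hub 0.76 [285.  71.] 41988 [526.3  34.7] [149.9 273. ] 5.2
```

View pics/w3.png

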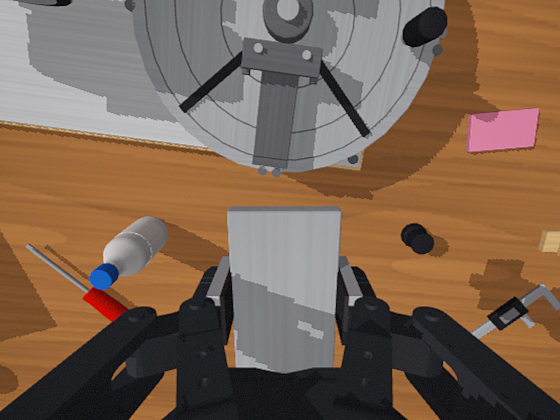

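The picture shows the nest's bed running from the lip front edge at about (242,70)-(318,78) down to the stop at about (254,163)-(289,167). The handle is at (428,25) and the hub's centre at (288,12). The blank is held square at (284,290). I'll enlarge it to pick the corners.

Run:
```python
import cv2
i=cv2.imread('pics/w3.png')[25:180,225:345]
cv2.imwrite('pics/w3c.png',cv2.resize(i,None,fx=3.8,fy=3.8,interpolation=cv2.INTER_CUBIC))
```

```text
(no output)
```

View pics/w3c.png

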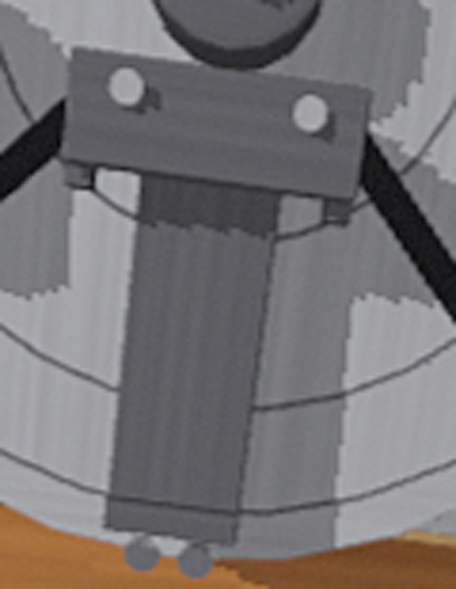

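Run:
```python
from h import *
st=state()
f=lambda a,z: onz('wrist',np.array(a,float)/3.8+[225-.4,25-.4],z,st)[:,:2]*1000
L=f([(72,48),(370,90),(63,157),(360,197)],.1195); S=f([(106,497),(240,512),(104,527),(237,543)],.105)
B=f([(141,185),(278,200)],.099)
print('lip',np.round(L,1).tolist(),np.linalg.norm(L[0]-L[1]),np.linalg.norm(L[2]-L[3]))
print('stop',np.round(S,1).tolist(),np.linalg.norm(S[0]-S[1])); print('bed',np.round(B,1).tolist())
lm=(L[2]+L[3])/2; sm=(S[0]+S[1])/2; d=lm-sm; n=np.linalg.norm(d); u=d/n
print('lip-stop',n,'(75) yaw',np.degrees(np.arctan2(u[1],u[0])), [np.degrees(np.arctan2(-(b-a)[0],(b-a)[1])) for a,b in((L[1],L[0]),(L[3],L[2]),(S[1],S[0]),(S[3],S[2]))])
print('nest from stop',sm+42*u,'from lip',lm-33*u)
def pxs(p): return np.array(p)
# blank in hand: front top corners
Z=st['tool_pos'][2]+.019
print('blank front top at z',Z,np.round(onz('wrist',[(228,207),(340,207.5)],Z+.004+.003,st)*1000,1), 'tcp',st['tool_pos']*1000)
print('handle',onz('wrist',[(431,20)],.128,st)*1000,'hubtop',onz('wrist',[(288,12)],.103,st)*1000)
```

```text
lip [[567.0, 74.2], [564.7, 9.3], [545.3, 75.1], [543.1, 8.8]] 65.01446676532234 66.35961256811393
stop [[469.2, 62.3], [468.5, 28.4], [461.6, 62.3], [460.6, 28.4]] 33.8880718989184
bed [[542.9, 59.0], [542.6, 26.2]]
lip-stop 75.3789717355657 (75) yaw -2.6089394882470076 [np.float64(-2.046322896032923), np.float64(-1.8989877901925742), np.float64(-1.19043383650758), np.float64(-1.7158573483168402)]
nest from stop [510.84852749  43.43823529] from lip [511.22710642  43.42098493]
blank front top at z 0.28821632518354345 [[477.6  54.3 295.2]
 [481.3  11.7 295.2]] tcp [439.51710255  28.91379389 269.21632518]
handle [[590.95263021 -72.48948497 128.        ]] hubtop [[592.48458941  39.89426457 103.        ]]
```

The sizes check: lip to stop measures 75.4 mm against 75, the lip 66 mm wide, the stop 34 mm. The nest is at (0.511, 0.043) with yaw about -2°. I'll move to just outside and above it, so that the stop tips the blank as it comes down.

Emit:
{"fn": "play_rows", "kwargs": {
  "linear": [
    [0.03,0.008,0],
    [0.03,0.007,0],
    [0.001,0,-0.04],
    [0,0,-0.05],
    [0,0,-0.03],
    [0,0,-0.01],
    [0,0,0],
    [0,0,0]
  ],
  "turn": [-3.7,-3.7,0,0,0,0,0,0]
}}

```text
time: 6.92
tool_pos: [0.5018, 0.0444, 0.1414]
tool_rot: [0.0, 1.0, -0.019, 0.002]
contact_force: [-0.8, -0.1, -2.5]
gripper_width: 0.523
grasp_force: 62.3
```

Run:
```python
from m import *
st=state(); print(np.round(st['tool_pos'],4),2*np.degrees(np.arctan2(st['tool_rot'][2],st['tool_rot'][1])))
rt=rot(st['tool_rot'])
im=save('wrist','w4.png')
C=np.array([[500.8,43.8]]);u=np.array([.9993,-.0384]);v=np.array([.0384,.9993]);N=np.array([511,43.4])
ov=cv2.imread('pics/w4.png')
for x,y,z in[(33,33,.1195),(33,-33,.1195),(55,33,.1195),(55,-33,.1195)]:
    p=proj('wrist',np.r_[(N+x*u+y*v)/1000,z],st)[0]; cv2.circle(ov,tuple(int(round(q)) for q in p),2,(0,0,255),-1); print(p)
cv2.imwrite('pics/w4o.png',ov)
```

```text
[0.5018 0.0444 0.1414] -2.139128200741288
[222.88310241 176.126805  ]
[348.99642213 176.25209311]
[220.43522839 133.04214739]
[351.69230243 133.17818073]
```

View pics/w4o.png

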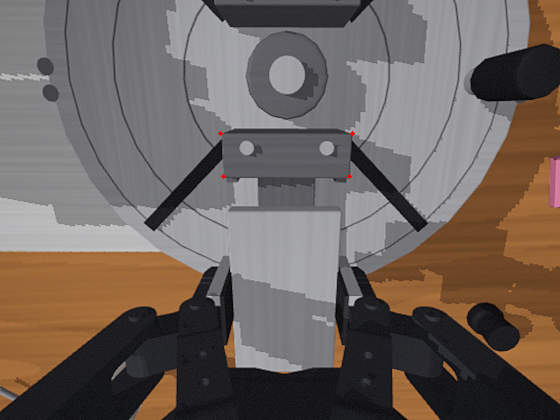

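The prediction matches the lip corners (222,177) and (350,178) within about a pixel, and the blank is centred to about 1 mm. I'll lower its outer end onto the stop.

Emit:
{"fn": "play_rows", "kwargs": {
  "linear": [
    [-0.001,-0.001,-0.01],
    [0,0,-0.008],
    [0,0,-0.003],
    [0,0,-0.002],
    [0,0,-0.001],
    [0,0,0],
    [0,0,0]
  ],
  "turn": [0,0,0,0,0,0,0]
}}

```text
time: 7.85
tool_pos: [0.4996, 0.0435, 0.1155]
tool_rot: [-0.0, 1.0, -0.019, 0.0]
contact_force: [-0.3, 0.4, -1.9]
gripper_width: 0.527
grasp_force: 62.3
```

Emit:
{"fn": "play_rows", "kwargs": {
  "linear": [
    [0,0,-0.001],
    [0,0,-0.001],
    [0,0,0]
  ],
  "turn": [0,0,0]
}}

```text
time: 8.22
tool_pos: [0.4994, 0.0435, 0.1132]
tool_rot: [-0.0, 1.0, -0.019, -0.0]
contact_force: [-0.1, 0.2, -2.1]
gripper_width: 0.524
grasp_force: 62.3
```

Emit:
{"fn": "play_rows", "kwargs": {
  "linear": [
    [0,0,-0.001],
    [0,0,-0.001],
    [0,0,0],
    [0,0,0]
  ],
  "turn": [0,0,0,0]
}}

```text
time: 8.72
tool_pos: [0.4995, 0.0435, 0.1113]
tool_rot: [-0.0, 1.0, -0.019, 0.0]
contact_force: [-0.5, 0.1, -2.4]
gripper_width: 0.523
grasp_force: 62.3
```

Run:
```python
from m import *
st=state(); print(np.round(st['tool_pos'],4),st['contact_force'],st['ft_torque'])
im=save('scene','s5.png'); w=save('wrist','w5.png')
p=proj('scene',[[.5,.043,.11]])[0]; x,y=map(int,p); print(p)
a=cv2.resize(cv2.imread('pics/s5.png')[y-60:y+60,x-60:x+60],(400,400),interpolation=cv2.INTER_CUBIC)
b=cv2.resize(cv2.imread('pics/w5.png')[120:400,140:420],(400,400),interpolation=cv2.INTER_CUBIC)
cv2.imwrite('pics/c5.png',np.hstack([a,b]))
```

```text
[0.4995 0.0435 0.1113] [-0.46964374  0.07756301 -2.4162369 ] [ 0.02278888 -0.01638814 -0.04785875]
[326.4059461  186.91735459]
```

View pics/c5.png

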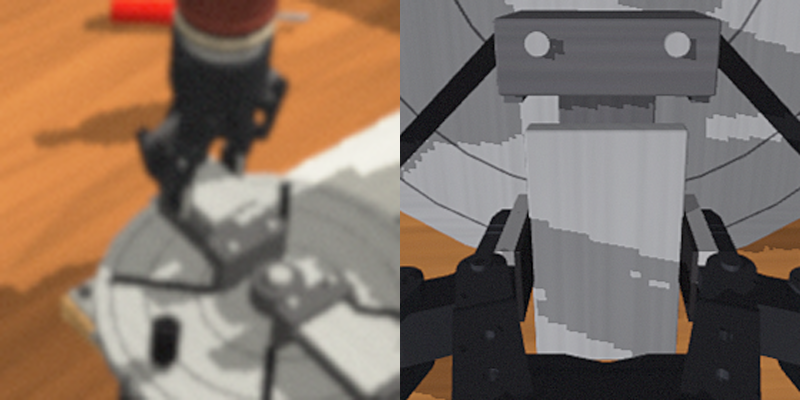

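The picture shows the blank still above the stop; its top sits about 17 mm above the TCP, lower than I had reckoned. There's no contact yet, so I'll carry on down until the stop touches.

Emit:
{"fn": "play_rows", "kwargs": {
  "linear": [
    [0,0,-0.006],
    [0,0,-0.003],
    [0,0,-0.001],
    [0,0,0]
  ],
  "turn": [0,0,0,0]
}}

```text
time: 9.32
tool_pos: [0.4994, 0.0435, 0.1011]
tool_rot: [-0.0, 1.0, -0.019, -0.0]
contact_force: [0.5, -0.7, -2.7]
gripper_width: 0.52
grasp_force: 62.3
```

Emit:
{"fn": "play_rows", "kwargs": {
  "linear": [
    [0,0,-0.002],
    [0,0,-0.001],
    [0,0,0]
  ],
  "turn": [0,0,0]
}}

```text
time: 9.7
tool_pos: [0.4994, 0.0435, 0.0982]
tool_rot: [-0.0, 1.0, -0.019, -0.0]
contact_force: [0.2, 0.3, -2.9]
gripper_width: 0.524
grasp_force: 62.3
```

Emit:
{"fn": "play_rows", "kwargs": {
  "linear": [
    [0,0,-0.001],
    [0,0,-0.001],
    [0,0,0]
  ],
  "turn": [0,0,0]
}}

```text
time: 10.07
tool_pos: [0.4994, 0.0435, 0.0962]
tool_rot: [-0.0, 1.0, -0.019, -0.0]
contact_force: [-0.3, 0.1, -2.2]
gripper_width: 0.521
grasp_force: 62.3
```

Emit:
{"fn": "play_rows", "kwargs": {
  "linear": [
    [0,0,-0.001],
    [0,0,-0.001],
    [0,0,0]
  ],
  "turn": [0,0,0]
}}

```text
time: 10.45
tool_pos: [0.4994, 0.0435, 0.0942]
tool_rot: [-0.0, 1.0, -0.019, -0.0]
contact_force: [-0.3, -0.1, -2.5]
gripper_width: 0.519
grasp_force: 62.3
```

Emit:
{"fn": "play_rows", "kwargs": {
  "linear": [
    [0,0,-0.001],
    [0,0,-0.001],
    [0,0,0]
  ],
  "turn": [0,0,0]
}}

```text
time: 10.82
tool_pos: [0.4994, 0.0435, 0.0922]
tool_rot: [-0.0, 1.0, -0.019, -0.0]
contact_force: [0.3, -0.2, -1.5]
gripper_width: 0.523
grasp_force: 62.3
```

The first contact should come at a TCP height of about 0.0914 (I had the sign of the offset wrong), so it is about to touch. I'll press on slowly to tip it.

Emit:
{"fn": "play_rows", "kwargs": {
  "linear": [
    [0,0,-0.001],
    [0,0,-0.001],
    [0,0,0]
  ],
  "turn": [0,0,0]
}}

```text
time: 11.2
tool_pos: [0.4996, 0.0435, 0.0909]
tool_rot: [0.0, 1.0, -0.019, 0.0]
contact_force: [-1.4, -0.5, 3.2]
gripper_width: 0.524
grasp_force: 62.8
```

Emit:
{"fn": "play_rows", "kwargs": {
  "linear": [
    [0,0,-0.001],
    [0,0,-0.001],
    [0,0,0]
  ],
  "turn": [0,0,0]
}}

```text
time: 11.58
tool_pos: [0.4997, 0.0435, 0.0901]
tool_rot: [0.0, 1.0, -0.019, -0.0]
contact_force: [-5.5, 0.5, 10.8]
gripper_width: 0.522
grasp_force: 63.7
```

Emit:
{"fn": "play_rows", "kwargs": {
  "linear": [
    [0,0,-0.001],
    [0,0,-0.001],
    [0,0,-0.001],
    [0,0,0]
  ],
  "turn": [0,0,0,0]
}}

```text
time: 12.08
tool_pos: [0.5003, 0.0435, 0.0882]
tool_rot: [0.0, 1.0, -0.018, 0.0]
contact_force: [-7.5, -0.0, 15.0]
gripper_width: 0.522
grasp_force: 64.5
```

Run:
```python
from m import *
st=state(); print(np.round(st['tool_pos'],4),st['contact_force'],st['ft_torque'],st['tool_rot'])
w=save('wrist','w6.png')
for t in trace('wrist','blank')[:2]:
    m=t['region']; c=np.argwhere(m); print(t['p'],c.min(0),c.max(0))
    for r in range(c[:,0].min(),c[:,0].min()+40,4):
        q=np.where(m[r])[0]; print(r,q.min(),q.max()) if len(q) else 0
```

```text
[0.5003 0.0435 0.0882] [-7.45154225 -0.02902191 15.0008829 ] [0.03170631 1.58102598 0.05064528] [ 9.36627811e-05  9.99829184e-01 -1.84796452e-02  3.10754636e-04]
0.68 [206 227] [372 340]
206 232 334
210 228 339
214 228 339
218 228 339
222 227 340
226 228 339
230 229 339
234 229 338
238 229 338
242 229 338
```

The TCP dropped 2 mm with the force nearly level, so the blank is pivoting in the grip. I'll go a bit farther until the hub end meets the bed.

Emit:
{"fn": "play_rows", "kwargs": {
  "linear": [
    [0,0,-0.001],
    [0,0,0],
    [0,0,0]
  ],
  "turn": [0,0,0]
}}

```text
time: 12.55
tool_pos: [0.5003, 0.0435, 0.0881]
tool_rot: [0.0, 1.0, -0.018, 0.0]
contact_force: [-10.5, 0.5, 20.2]
gripper_width: 0.528
grasp_force: 65.0
```

Emit:
{"fn": "play_rows", "kwargs": {
  "linear": [
    [0,0,-0.001],
    [0,0,0],
    [0,0,0]
  ],
  "turn": [0,0,0]
}}

```text
time: 12.92
tool_pos: [0.5003, 0.0435, 0.0881]
tool_rot: [0.0, 1.0, -0.018, -0.0]
contact_force: [-13.3, -0.5, 25.5]
gripper_width: 0.522
grasp_force: 65.5
```

It has stopped at 0.0881 with the force rising: the outer end is on the stop and the hub end on the bed, about 5° of tip. I'll ease the pressure and slide it under the lip.

Emit:
{"fn": "play_rows", "kwargs": {
  "linear": [
    [0,0,0.003],
    [0.001,0,0.001],
    [0.003,0,0],
    [0.003,0,0],
    [0.002,-0.0005,0],
    [0,0,0]
  ],
  "turn": [0,0,0,0,0,0]
}}

```text
time: 13.68
tool_pos: [0.5084, 0.0431, 0.0882]
tool_rot: [-0.0, 1.0, -0.019, -0.001]
contact_force: [-4.1, 0.2, 6.5]
gripper_width: 0.526
grasp_force: 63.6
```

Emit:
{"fn": "play_rows", "kwargs": {
  "linear": [
    [0.001,0,0],
    [0.001,0,0],
    [0,0,0]
  ],
  "turn": [0,0,0]
}}

```text
time: 14.05
tool_pos: [0.5102, 0.043, 0.088]
tool_rot: [-0.0, 1.0, -0.019, -0.001]
contact_force: [-4.1, 0.0, 6.9]
gripper_width: 0.526
grasp_force: 63.5
```

Emit:
{"fn": "play_rows", "kwargs": {
  "linear": [
    [0.001,0,0],
    [0.001,0,0],
    [0,0,0]
  ],
  "turn": [0,0,0]
}}

```text
time: 14.42
tool_pos: [0.5124, 0.043, 0.0868]
tool_rot: [-0.0, 1.0, -0.019, 0.0]
contact_force: [1.2, -0.2, -2.5]
gripper_width: 0.52
grasp_force: 62.7
```

Emit:
{"fn": "play_rows", "kwargs": {
  "linear": [
    [0.001,0,0],
    [0.001,0,0],
    [0,0,0]
  ],
  "turn": [0,0,0]
}}

```text
time: 14.8
tool_pos: [0.5145, 0.043, 0.0872]
tool_rot: [-0.0, 1.0, -0.019, -0.0]
contact_force: [0.2, -0.7, -2.8]
gripper_width: 0.519
grasp_force: 62.7
```

Run:
```python
from m import *
st=state(); print(np.round(st['tool_pos'],4),st['contact_force'])
save('wrist','w7.png'); save('top','t7.png')
b=cv2.resize(cv2.imread('pics/w7.png')[120:400,140:420],(560,560),interpolation=cv2.INTER_CUBIC)
cv2.imwrite('pics/c7.png',b)
```

```text
[0.5145 0.043  0.0872] [ 0.21327344 -0.66743561 -2.83702784]
```

View pics/c7.png

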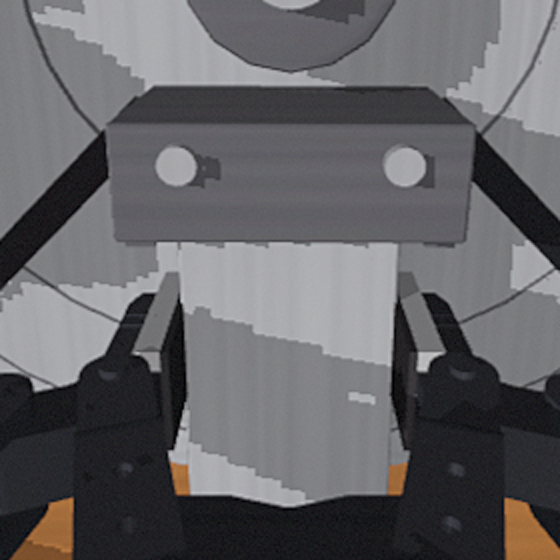

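The hub end is under the lip, the reading is load-free, and the outer end has slipped inside the stop. Now I'll lower it flat.

Emit:
{"fn": "play_rows", "kwargs": {
  "linear": [
    [0,0,-0.001],
    [0,0,-0.001],
    [0,0,0]
  ],
  "turn": [0,0,0]
}}

```text
time: 15.28
tool_pos: [0.5145, 0.043, 0.086]
tool_rot: [0.0, 1.0, -0.019, -0.0]
contact_force: [-3.8, -0.6, 4.2]
gripper_width: 0.523
grasp_force: 63.3
```

Emit:
{"fn": "play_rows", "kwargs": {
  "linear": [
    [0,0,-0.001],
    [0,0,-0.001],
    [0,0,0]
  ],
  "turn": [0,0,0]
}}

```text
time: 15.65
tool_pos: [0.5145, 0.043, 0.0853]
tool_rot: [0.0, 1.0, -0.019, -0.0]
contact_force: [-10.4, 0.6, 12.5]
gripper_width: 0.521
grasp_force: 64.1
```

Emit:
{"fn": "play_rows", "kwargs": {
  "linear": [
    [0,0,-0.001],
    [0,0,0]
  ],
  "turn": [0,0]
}}

```text
time: 15.9
tool_pos: [0.5146, 0.043, 0.0851]
tool_rot: [0.0, 1.0, -0.018, -0.0]
contact_force: [-14.4, 0.0, 17.3]
gripper_width: 0.525
grasp_force: 64.6
```

Emit:
{"fn": "play_rows", "kwargs": {
  "linear": [
    [-0.001,0,0],
    [-0.0005,0,-0.001],
    [0,0,-0.001],
    [0,0,0]
  ],
  "turn": [0,0,0,0]
}}

```text
time: 16.4
tool_pos: [0.5146, 0.043, 0.0851]
tool_rot: [0.0, 1.0, -0.018, 0.001]
contact_force: [-13.2, 0.4, 23.4]
gripper_width: 0.522
grasp_force: 65.2
```

Emit:
{"fn": "play_rows", "kwargs": {
  "linear": [
    [0,0,-0.001],
    [0,0,0],
    [0,0,0]
  ],
  "turn": [0,0,0]
}}

```text
time: 16.77
tool_pos: [0.5146, 0.043, 0.085]
tool_rot: [0.0, 1.0, -0.018, 0.001]
contact_force: [-16.8, -0.1, 29.3]
gripper_width: 0.52
grasp_force: 65.7
```

It's stopped at 0.085, which is the flat height. I'll ease the pressure off and then let go.

Emit:
{"fn": "play_rows", "kwargs": {
  "linear": [
    [0,0,0.002],
    [0,0,0.002],
    [0,0,0.001],
    [0,0,0]
  ],
  "turn": [0,0,0,0]
}}

```text
time: 17.27
tool_pos: [0.5146, 0.043, 0.0857]
tool_rot: [-0.0, 1.0, -0.019, 0.002]
contact_force: [-0.0, 0.1, 6.2]
gripper_width: 0.521
grasp_force: 63.4
```

Emit:
{"fn": "play_rows", "kwargs": {
  "linear": [
    [0,0,0],
    [0,0,0],
    [0,0,0],
    [0,0,0]
  ],
  "turn": [0,0,0,0],
  "hand": 0.07
}}

```text
time: 17.77
tool_pos: [0.5127, 0.043, 0.0839]
tool_rot: [-0.0, 1.0, -0.019, -0.0]
contact_force: [0.4, 0.4, -1.6]
gripper_width: 0.818
grasp_force: 0.0
```

Run:
```python
from m import *
st=state(); print(np.round(st['tool_pos'],4),st['contact_force'])
save('wrist','w8.png')
b=cv2.resize(cv2.imread('pics/w8.png')[120:400,140:420],(560,560),interpolation=cv2.INTER_CUBIC)
cv2.imwrite('pics/c8.png',b)
```

```text
[0.5127 0.043  0.0839] [ 0.43216251  0.42500613 -1.61985791]
```

View pics/c8.png

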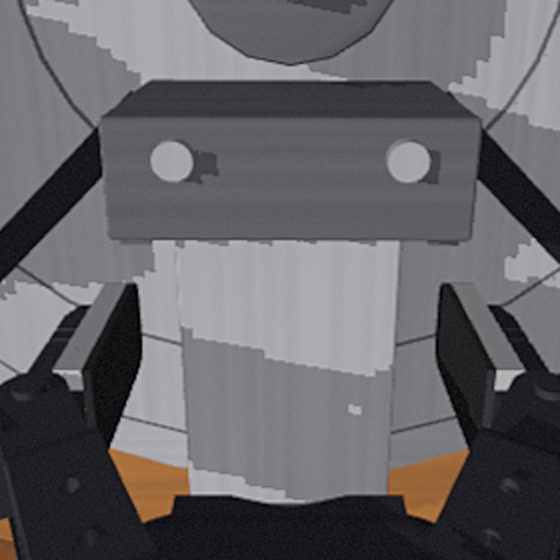

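It's let go and under the lip. I'll rise straight up and back to check the outer end.

Emit:
{"fn": "play_rows", "kwargs": {
  "linear": [
    [0,0,0.02],
    [0,0,0.05],
    [0,0,0.06],
    [-0.03,0,0.05],
    [-0.04,0,0.005],
    [-0.005,0,0],
    [0,0,0]
  ],
  "turn": [0,0,0,0,0,0,0]
}}

```text
time: 18.7
tool_pos: [0.4379, 0.043, 0.2688]
tool_rot: [-0.0, 1.0, -0.019, -0.0]
contact_force: [-0.4, 0.1, -0.4]
gripper_width: 0.819
grasp_force: 0.0
```

Run:
```python
from m import *
st=state(); print(np.round(st['tool_pos'],4))
save('wrist','w9.png'); rect('wrist','blank',.107,st)
b=cv2.imread('pics/w9.png')[20:190,200:480]; cv2.imwrite('pics/c9.png',cv2.resize(b,None,fx=2.8,fy=2.8,interpolation=cv2.INTER_CUBIC))
```

```text
[0.4379 0.043  0.2688]
blank 0.9 [282. 115.] 4149 [507.6  44.1] [46.  72.7] 87.9
blank 0.75 [512.  99.] 2842 [ 513.5 -164.8] [34.9 63.1] 10.1
```

View pics/c9.png

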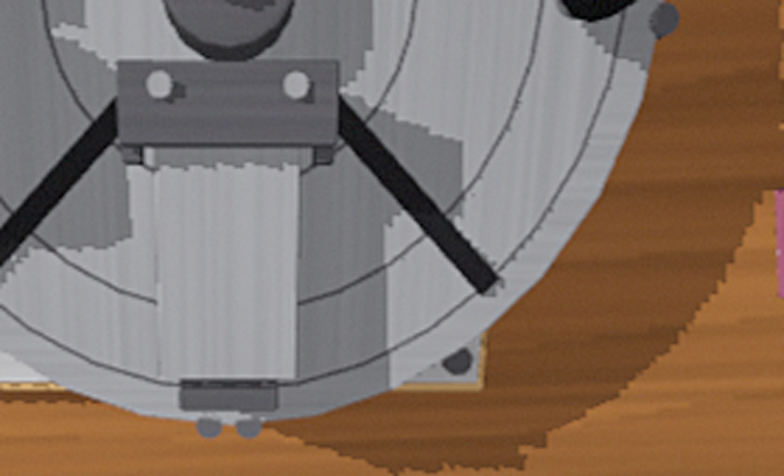

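The picture shows the stop at (228,395) in the crop, fully clear of the blank, with the blank flat between lip and stop. It measures within about 1 mm of the nest's centre. Now the handle: with the nest's axes it should be at about (0.588, -0.0745). I'll go there and turn so that the fingers close along the tangent.

Emit:
{"fn": "play_rows", "kwargs": {
  "linear": [
    [0,0,0],
    [0.03,-0.0235,0],
    [0.03,-0.0235,0],
    [0.03,-0.0235,0],
    [0.03,-0.0235,0],
    [0.03,-0.0235,0],
    [0,0,0],
    [0,0,0]
  ],
  "turn": [10.6,10.6,10.6,10.6,10.6,10.6,10.6,10.6]
}}

```text
time: 19.8
tool_pos: [0.5887, -0.0751, 0.2672]
tool_rot: [-0.001, 0.749, 0.662, -0.001]
contact_force: [-0.4, 1.2, 0.2]
gripper_width: 0.819
grasp_force: 0.0
```

Emit:
{"fn": "play_rows", "kwargs": {
  "linear": [
    [0,0,0],
    [0,0,0],
    [0,0,0]
  ],
  "turn": [5.2,0,0]
}}

```text
time: 20.18
tool_pos: [0.5882, -0.0745, 0.2684]
tool_rot: [-0.001, 0.721, 0.693, -0.0]
contact_force: [-0.4, -0.2, 0.3]
gripper_width: 0.816
grasp_force: 0.0
```

Run:
```python
from m import *
st=state(); print(np.round(st['tool_pos'],4),2*np.degrees(np.arctan2(st['tool_rot'][2],st['tool_rot'][1])),np.round(st['joint_pos'],2))
im=save('wrist','w10.png')
p=proj('wrist',[[.588,-.0745,.128]],st)[0]; print(p)
g=im.max(2); x,y=map(int,p); m=np.zeros_like(g); m[max(0,y-50):y+60,x-60:x+60]=(g<60)[max(0,y-50):y+60,x-60:x+60]
n,l,s,c=cv2.connectedComponentsWithStats(m)
for i in range(1,n):
    if s[i][4]>100: print(s[i],c[i],np.round(onz('wrist',c[i],.128,st)[0],4),np.round(onz('wrist',c[i],.108,st)[0],4))
```

```text
[ 0.5882 -0.0745  0.2684] 87.79693474190684 [-0.25 -0.04  1.65 -0.    1.54 -0.21]
[284.81559033 196.12664752]
[274 177  25  31 614] [286.17100977 192.3485342 ] [ 0.5894 -0.071   0.128 ] [ 0.5893 -0.0762  0.108 ]
```

The handle shows at (286,192), within 1.5 mm of the prediction. I'll go down and grip it.

Emit:
{"fn": "play_rows", "kwargs": {
  "linear": [
    [0.001,0.0005,-0.04],
    [0,0,-0.05],
    [0,0,-0.05],
    [0,0,-0.03],
    [0,0,-0.003],
    [0,0,0]
  ],
  "turn": [0,0,0,0,0,0]
}}

```text
time: 20.98
tool_pos: [0.5898, -0.0742, 0.0975]
tool_rot: [0.001, 0.72, 0.694, 0.0]
contact_force: [-0.4, -0.8, -0.1]
gripper_width: 0.82
grasp_force: 0.0
```

Emit:
{"fn": "play_rows", "kwargs": {
  "linear": [
    [0,0,0],
    [0,0,0],
    [0,0,0],
    [0,0,0],
    [0,0,0],
    [0,0,0]
  ],
  "turn": [0,0,0,0,0,0],
  "hand": 0.01
}}

```text
time: 21.72
tool_pos: [0.5902, -0.0742, 0.0979]
tool_rot: [0.001, 0.72, 0.694, 0.001]
contact_force: [0.4, 0.3, 5.3]
gripper_width: 0.261
grasp_force: 59.0
```

Run:
```python
from h import *
st=state(); print(np.round(st['tool_pos'],4))
h=np.array([592,40.3]); d=st['tool_pos'][:2]*1000-h; r=np.hypot(*d); a=np.arctan2(d[1],d[0]); print(r,np.degrees(a))
pr=d
for k in range(1,31):
    b=a-np.radians(3*k); q=(r-(r-115)*min(1,k/10))*np.array([np.cos(b),np.sin(b)]); print(k,np.round(q-pr,1).tolist(),end=' ' if k%8 else '\n'); pr=q
```

```text
[ 0.5902 -0.0742  0.0979]
114.49060315215382 -90.90744457912645
1 [-6.0, 0.2] 2 [-6.0, 0.5] 3 [-5.9, 0.8] 4 [-5.9, 1.1] 5 [-5.8, 1.4] 6 [-5.7, 1.7] 7 [-5.7, 2.0] 8 [-5.5, 2.3]
9 [-5.4, 2.6] 10 [-5.3, 2.9] 11 [-5.1, 3.2] 12 [-4.9, 3.5] 13 [-4.7, 3.7] 14 [-4.5, 4.0] 15 [-4.3, 4.2] 16 [-4.1, 4.4]
17 [-3.8, 4.6] 18 [-3.6, 4.8] 19 [-3.3, 5.0] 20 [-3.1, 5.2] 21 [-2.8, 5.3] 22 [-2.5, 5.5] 23 [-2.2, 5.6] 24 [-1.9, 5.7]
25 [-1.6, 5.8] 26 [-1.3, 5.9] 27 [-1.0, 5.9] 28 [-0.7, 6.0] 29 [-0.4, 6.0] 30 [-0.1, 6.0]
```

The handle is gripped (22 mm opening, 59 N). I'll turn along the arc, 3° per row.

Emit:
{"fn": "play_rows", "kwargs": {
  "linear": [
    [-0.006,0.0002,0],
    [-0.006,0.0005,0],
    [-0.0059,0.0008,0],
    [-0.0059,0.0011,0],
    [-0.0058,0.0014,0],
    [-0.0057,0.0017,0],
    [-0.0057,0.002,0],
    [-0.0055,0.0023,0]
  ],
  "turn": [-3,-3,-3,-3,-3,-3,-3,-3]
}}

```text
time: 22.72
tool_pos: [0.5441, -0.0624, 0.0979]
tool_rot: [-0.0, 0.849, 0.528, 0.003]
contact_force: [4.3, 7.1, 5.4]
gripper_width: 0.264
grasp_force: 60.0
```

Emit:
{"fn": "play_rows", "kwargs": {
  "linear": [
    [-0.0054,0.0026,0],
    [-0.0053,0.0029,0],
    [-0.0051,0.0032,0],
    [-0.0049,0.0035,0],
    [-0.0047,0.0037,0],
    [-0.0045,0.004,0],
    [-0.0043,0.0042,0],
    [-0.0041,0.0044,0]
  ],
  "turn": [-3,-3,-3,-3,-3,-3,-3,-3]
}}

```text
time: 23.72
tool_pos: [0.5073, -0.0333, 0.0979]
tool_rot: [-0.001, 0.94, 0.34, 0.005]
contact_force: [10.8, 9.7, -0.7]
gripper_width: 0.261
grasp_force: 59.6
```

The reading shows about 14 N pulling towards the hub, so I'm about 2 mm outside the true arc. I'll trim that out as I go on.

Emit:
{"fn": "play_rows", "kwargs": {
  "linear": [
    [-0.003,0.0053,0],
    [-0.0028,0.0053,0],
    [-0.0028,0.0052,0],
    [-0.0029,0.0052,0],
    [-0.0028,0.0053,0],
    [-0.0025,0.0055,0],
    [-0.002,0.0056,0],
    [-0.0017,0.0057,0]
  ],
  "turn": [-3,-3,-3,-3,-3,-3,-3,-3]
}}

```text
time: 24.72
tool_pos: [0.4854, 0.0081, 0.0979]
tool_rot: [0.0, 0.99, 0.138, 0.002]
contact_force: [3.4, 2.9, 3.2]
gripper_width: 0.264
grasp_force: 60.0
```

Run:
```python
from h import *
st=state();print(st['tool_pos'],st['contact_force'])
from scipy.optimize import least_squares
P=np.array([[590.2,-74.2],[544.1,-62.4],[507.3,-33.3],st['tool_pos'][:2]*1000])
s=least_squares(lambda c:np.r_[np.hypot(*(P-c).T)-115, (c-[592,40.3])*.3],[592,40.3]); c=s.x; print(c,s.fun)
print(np.degrees(np.arctan2(*(P-c).T[::-1])))
```

```text
[0.48538381 0.00806134 0.097853  ] [3.38676073 2.86923735 3.24220153]
[595.3127125  40.6769086] [-0.00937447  0.09817987 -0.02687023 -0.33466686  0.99381375  0.11307258]
[ -92.54832469 -116.42001607 -139.95210016 -163.47453707]
```

The refit hub is at (595.3, 40.7), with residuals under 0.4 mm and 70.9° turned so far. The end point is about (0.4804, 0.0458).

Emit:
{"fn": "play_rows", "kwargs": {
  "linear": [
    [-0.0014,0.0052,0],
    [-0.0012,0.0053,0],
    [-0.001,0.0055,0],
    [-0.0006,0.0054,0],
    [-0.0004,0.0054,0],
    [-0.0002,0.0054,0],
    [0.0001,0.0055,0],
    [0,0,0]
  ],
  "turn": [-2.7,-2.7,-2.7,-2.7,-2.7,-2.7,-2.7,0]
}}

```text
time: 25.72
tool_pos: [0.4816, 0.044, 0.0978]
tool_rot: [0.001, 1.0, -0.028, 0.003]
contact_force: [6.2, -3.1, 2.0]
gripper_width: 0.259
grasp_force: 60.3
```

Emit:
{"fn": "play_rows", "kwargs": {
  "linear": [
    [0,0,0],
    [0,0,0]
  ],
  "turn": [0,0]
}}

```text
time: 25.98
tool_pos: [0.4816, 0.044, 0.0979]
tool_rot: [0.001, 1.0, -0.028, 0.004]
contact_force: [7.2, -3.3, 0.7]
gripper_width: 0.257
grasp_force: 60.2
```

Emit:
{"fn": "play_rows", "kwargs": {
  "linear": [
    [0.001,0.001,0],
    [0,0.001,0],
    [0,0,0]
  ],
  "turn": [0,0,0]
}}

```text
time: 26.35
tool_pos: [0.4816, 0.0442, 0.0979]
tool_rot: [0.003, 1.0, -0.028, 0.002]
contact_force: [2.4, -11.3, 4.2]
gripper_width: 0.262
grasp_force: 60.8
```

The force jumped with hardly any movement, so it's seated (about 89.2° by the fit, within error). I'll relieve the force, let go and rise.

Emit:
{"fn": "play_rows", "kwargs": {
  "linear": [
    [0,-0.0015,0],
    [0,0,0]
  ],
  "turn": [0,0]
}}

```text
time: 26.6
tool_pos: [0.4816, 0.0441, 0.0978]
tool_rot: [0.002, 1.0, -0.028, 0.002]
contact_force: [1.4, -7.0, 4.0]
gripper_width: 0.263
grasp_force: 60.7
```

Emit:
{"fn": "play_rows", "kwargs": {
  "linear": [
    [0,0,0],
    [0,0,0],
    [0,0,0],
    [0,0,0]
  ],
  "turn": [0,0,0,0],
  "hand": 0.07
}}

```text
time: 27.1
tool_pos: [0.4796, 0.046, 0.0959]
tool_rot: [-0.0, 1.0, -0.026, -0.0]
contact_force: [-0.1, -0.5, 0.2]
gripper_width: 0.82
grasp_force: 0.0
```

Emit:
{"fn": "play_rows", "kwargs": {
  "linear": [
    [0,0,0.02],
    [0,0,0.05],
    [0,0,0.06],
    [-0.01,0,0.06],
    [-0.04,0,0.02],
    [0,0,0],
    [0,0,0]
  ],
  "turn": [0,0,0,0,0,0,0]
}}

```text
time: 27.98
tool_pos: [0.4299, 0.0459, 0.3056]
tool_rot: [-0.0, 1.0, -0.026, -0.0]
contact_force: [-0.2, 0.5, 0.2]
gripper_width: 0.822
grasp_force: 0.0
```

Run:
```python
from m import *
st=state(); print(np.round(st['tool_pos'],4),st['contact_force'])
im=save('wrist','w11.png'); save('top','t11.png'); rect('wrist','blank',.107,st)
N=np.array([595.3-81*np.cos(np.radians(87.6))*0,0])
# predicted nest/lip/handle after a quarter turn
h=np.array([593.5,40.5]); a=np.radians(-92.2); u=np.array([np.cos(a),np.sin(a)]); v=np.array([-u[1],u[0]])
n=h-81*u; ov=cv2.imread('pics/w11.png')
for x,y,z in[(33,33,.1195),(33,-33,.1195),(55,33,.1195),(55,-33,.1195),(-42,17,.105),(-42,-17,.105),(-40,23,.107),(-40,-23,.107)]:
    p=proj('wrist',np.r_[(n+x*u+y*v)/1000,z],st)[0]; cv2.circle(ov,tuple(int(round(q)) for q in p),1,(0,0,255),-1)
print(n); t=cv2.imread('pics/t11.png')[110:230,170:300]
cv2.imwrite('pics/c11.png',np.hstack([ov[0:300,80:420],cv2.resize(t,(325,300))]))
```

```text
[0.4299 0.0459 0.3056] [-0.19302666  0.46704113  0.24120801]
blank 0.87 [496.  88.] 2468 [ 511.5 -169.8] [36.4 65.3] 10.3
blank 0.78 [187.  20.] 2837 [589.6 128.5] [69.6 31.6] 87.0
[596.60941254 121.44029623]
```

View pics/c11.png

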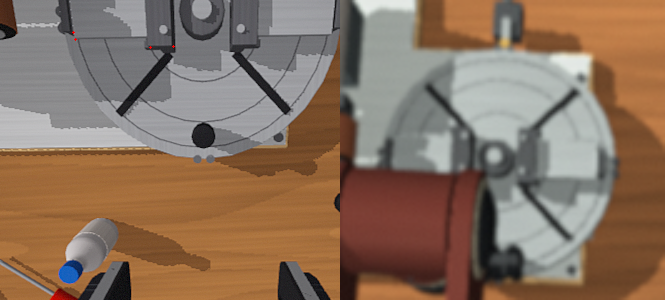

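The picture shows the handle at (283,135), right over a dowel-pin pair at (284,160). The jaw edges lie on the predicted marks, and the nest with the blank faces the wheel. I'll do a numeric check of the angle, then hand in.

Run:
```python
from h import *
st=state(); im=cv2.cvtColor(cv2.imread('pics/w11.png'),cv2.COLOR_BGR2RGB)
m=np.zeros(im.shape[:2],np.uint8); m[118:152,265:302]=(im.max(2)<60)[118:152,265:302]
n,l,s,c=cv2.connectedComponentsWithStats(m); i=1+np.argmax(s[1:,4])
for z in(.128,.118): 
    p=onz('wrist',c[i],z,st)[0]*1000; d=p[:2]-[594.5,40.5]; a=np.degrees(np.arctan2(d[1],d[0])); print(s[i],p,np.hypot(*d),'turned deg',(-92.4-a)%360)
st2=state(); print(np.round(st2['contact_force'],2),st2['time'])
```

```text
[272 123  23  25 444] [479.6725633  44.4279853 128.       ] 114.89460077762338 turned deg 89.55919427460208
[272 123  23  25 444] [478.82177996  44.50083724 118.        ] 115.74738567597561 turned deg 89.58083746974387
[0.1  0.61 0.01] 28.125
```

```bash
python3 -c "
from plant import *
print(job_done())"
```

```text
the job is handed in; nothing more can be done
None
```

I loaded the blank flat under the lip, turned the table a quarter turn into its detent (89.6° measured) and handed the job in at 28 s. No verdict came back, the last picture didn't show the blank's outer end after the turn, and I viewed 12 pictures, over the limit of 10.

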